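# Fit a new baking-paper roll into its holder

## Robot

A 6-joint arm with a two-finger parallel gripper is mounted at the origin on a cart in front of the work surface, level with it; the furniture and walls round the work are solid. World frame = base frame: x ahead of the robot, y to its left, z up, the work surface at z = 0. Lengths are in mm, angles in rad, forces in N, time in s.
With the tool pointing down it reaches from about 350 to 775 mm from the base axis. Payload 7.3 kg.
Tool frame: the origin (TCP) lies at the very end of the fingers, on their centre line; the grasp point (between the pads) lies 19 mm behind it; z points along the fingers, y is the line along which they close (so a half turn about z gives the same grasp; the last joint's range is limited). The gripper opens to 92 mm and grips with 3 to 60 N. Pads are 19 mm wide; open, the fingers measure 130 mm over their backs; the gripper's body (75 mm by 190 mm) begins 47 mm behind the grasp point.
Start: joints at [-1.457, 0.342, 1.524, -0, 1.275, -0.146], TCP at [134.888, -507.396, 226.741] pointing down, gripper open.
Joint ranges: [-2.53, 2.53], [-0.77, 2.02], [0.04, 2.7], [-1, 4.14], [0.28, 2.66], [-3.11, 3.11]. Speed limits (rad/s): [2.57, 2.57, 3.14, 3.14, 3.14, 3.14].

## Interface

Orientations are given as [roll, pitch, yaw] about the fixed x, y, z axes, in that order (R = Rz(yaw) Ry(pitch) Rx(roll)).
In Python, from plant import get_obs, vision, workorder gives the robot as it stands.
- The arm moves only by the shell command python3 -m pendant 'ROWS' [OPENING]. ROWS is a JSON object of lists of equal length, an entry for each row: "dp": the shift along the tool's x, y, z in m, a list of three; "rotation": the turn, a rotation vector about the tool's x, y, z in rad, a list of three. A call has 1 to 8 rows; each row is the pose to reach, as a shift and turn from the pose commanded when the call began, along the tool's axes at that moment; what a row does not reach only later rows make up. A row lasts 1/8 s, in which the tool goes at most 62.5 mm and 10.7 degrees, less where a joint would pass 70% of its speed; a pose out of reach is approached as far as the arm can. A call with a gripper value outside its range is refused whole. OPENING is the finger opening in m, from 0 to 0.0918, set as the call begins (- or left out, the last holds). The fingers move at their own pace and stop on an object; the grip force is fixed at half the most. Time passes only in rows, so rows that repeat a pose let the fingers close. It gives the time, the measured TCP pose, the force, the opening and the grip force at its end, in the units of the state.
- get_obs(): the state, without advancing time (a new reading comes with each control period).
- vision.capture(name): name is "side" or "top" or "wrist"; returns a dict with "pixels" (480x640x3 uint8, red, green, blue), "vfov" (degrees; the focal length in pixels is half the picture's height over the tangent of half this angle, whatever the lens; pixels are square), "cx", "cy" (the principal point, pixels), "pose" (4x4, takes a point from camera to world coordinates); the wrist camera has in their place "T_tool_cam" (4x4, takes a point from camera to tool coordinates, whose origin is the TCP and whose axes are the flange's). Camera axes: x right, y up, looking along -z (the intrinsics and any distortion apply to the point x, -y, -z); pixel columns grow to the right and rows downward; lengths in mm; the calibration is good to about 2 mm. A picture is of the moment at which its call begins: read the wrist's pose just before it. There is no depth.
- workorder.close_job(): hands the job in; it is judged then, once.
The state is a dict: "time": time; "joint_positions": joint angles; "dq": joint speeds; "tau": joint torques, N m; "tool_pos": TCP position; "tcp_rot": TCP orientation; "contact_force": force on the tool from outside, world axes, zero at the start; "moment": the same for the moment, N m; "grip_width": finger opening in mm; "finger_force": force on a finger pad.
Only numpy, scipy, OpenCV 4.12 (cv2) and the standard library are available. Lean on these libraries where they do the work, as an engineer would, in place of code of your own. Each camera call takes 0.05 s, during which the arm holds its last target. There are 200 camera calls.

## Task

Put the new roll of baking paper into the roll holder: pick it up, rest one end of its spring-loaded spindle in one of the two end cups, squeeze the spring in until the other end slips past the other cheek, and ease it out so that both ends sit fully home in their cups; either way round will do. Feel for the spring's stop and do not ram the sprung end against it or shove the roll hard against the holder: it takes hardly more than the spring's own push. Then let go of the roll, and leave the salt shaker, the glass and the mug where they stand.

Things in the scene. Friction and masses are not known exactly. Their poses are not given: they have to be found in the camera images.
- holder: Roll holder, fixed: dark wooden base 100 x 246 mm, top 16 mm up, between two white cheeks. Origin at the centre of its underside; x from front to back, y from right cheek to left, z up. Cheeks 16 mm thick, x -24 to 24 mm, round heads up to 109 mm; flat inner faces at y = -100 and +100 mm. Open between them but for a tear bar at x = -22 mm (top 41 mm) and a rod at x = 15 mm (top 36 mm).
- cup_left (a point): Centre of the floor of the flared round steel cup in the left (+y) cheek, at x = 0, y = 108 mm, z = 85 mm of the holder. The cup's mouth is flush with the cheek's inner face and 22 mm wide, its lower half is 15 mm wide, it is 8 mm deep.
- cup_right (a point): Centre of the floor of the like cup in the right (-y) cheek, at x = 0, y = -108 mm, z = 85 mm of the holder. From floor to floor is 216 mm.
- roll: Roll of baking paper on its spindle, lying on the worktop, about 0.24 kg: cream cylinder 48 mm across, 160 mm long. Origin on the axis at the middle of the paper; its y axis runs along the spindle to the fixed grey end. It rolls if pushed sideways; grip it across the middle, 40 to 60 N holds it. The spindle's ends stand out at both sides, 12 mm thick; free it is 220 mm long.
- tip_fixed (a point): Centre of the flat end of the fixed grey tip, on the spindle's axis, 105 mm from the roll's origin (+y).
- tip_sprung (a point): Outermost point of the ball-ended sprung orange tip at the roll's -y end, 115 mm from its origin when free. With one tip on its cup's floor the other passes the other cheek only once the spring is in by 12 mm; with both home it is in by 4 mm.
- plunger: The sprung orange end itself, a part of the roll; origin on the spindle's axis, 30 mm inward from its tip. Pushed in along the spindle it gives way at 3 N and takes 0.6 N more per mm (10 N at 12 mm), up to a hard stop at 14 mm (11.4 N). It is brittle plastic: pushed on against the stop with much more than that, it cracks.
- salt_shaker: salt shaker, 44 mm across, 90 mm tall, standing behind the holder; origin under its centre; to be left alone
- tumbler: drinking glass, 80 mm across, 91 mm tall, standing to the right of the holder; origin under its centre; to be left alone
- mug_blue: cream mug, 82 mm across, 97 mm tall, with a handle, standing on the far left behind the roll; origin under it; to be left alone

How it is judged (in metres and radians):
On the way, in this order (a step that is already met when the one before it is completed fails the run):
1. the roll is lifted off the worktop (height (world z) of roll above 0.045 m), for 0.1 s.
2. one end of the spindle is in one of the cups ((distance between any of tip_sprung, tip_fixed and cup_left below 0.006 m or distance between any of tip_sprung, tip_fixed and cup_right below 0.006 m)), for 0.1 s.
At the end, for the whole second after the job is handed in: Each tip of the spindle lies within 4 mm of the floor centre of its own cup (either way round), the roll hangs still between the cheeks (under 20 mm/s), and the fingers have let go (((distance between tip_sprung and cup_right below 0.004 m and distance between tip_fixed and cup_left below 0.004 m) or (distance between tip_sprung and cup_left below 0.004 m and distance between tip_fixed and cup_right below 0.004 m)) and linear speed of roll below 0.02 m/s and contact force between the fingers and roll below 0.1 N); the robot touches nothing.
It fails at once if the sprung end is rammed against the holder with more than 18 N (contact force between plunger and holder above 18 N).
It fails at once if the roll with its spindle presses on the holder with more than 30 N (contact force between roll and holder above 30 N).
It fails at once if the salt shaker, the glass or the mug is shifted by more than 15 mm (distance of any of salt_shaker, tumbler, mug_blue from where it was at the start of the episode above 0.015 m).
It also fails if it takes over 61 s, if anything falls off the work surface, if the arm or the gripper's body presses on something with over 40 N, if the wrist force passes 120 N, or if a joint passes its speed limit or range.

## Working session

There is one attempt and no reset: what is moved stays moved. The work goes in short steps, Python scripts to look and compute and a shell command to move; the robot and the scene stay as the last step left them, time stands still between calls to the robot, and variables do not carry over. Pictures are saved under pics/ and viewed, at most 10 in all, crops included, and the job is handed in when it is done.

```bash
ls; mkdir -p pics
python3 - <<'E'
from plant import get_obs, vision
import cv2
print(get_obs())
for n in ("side","top"):
    c=vision.capture(n); print({k:v for k,v in c.items() if k!="pixels"})
    cv2.imwrite(f"pics/{n}0.png",c["pixels"][:,:,::-1])
E
```

```text
pics
{'time': 0.0, 'joint_positions': array([-1.45696147e+00,  3.42708629e-01,  1.52502307e+00, -1.26209403e-05,
        1.27540111e+00, -1.45982267e-01]), 'dq': array([-0.0009463 , -0.00049968,  0.00112683, -0.00080042,  0.00037191,
        0.0008306 ]), 'tau': array([-2.41495372e-04, -4.31239772e+01, -2.44220835e+01,  7.16014858e-02,
        5.59158681e-02, -1.35685577e-04]), 'tool_pos': array([ 134.85398404, -506.95878669,  226.05017027]), 'tcp_rot': array([-3.14006713e+00, -2.12096797e-04,  2.59820644e-01]), 'contact_force': array([ 0.16087769, -0.31239996, -0.13546659]), 'moment': array([-0.05314616,  0.04986107,  0.00485396]), 'finger_force': 0.0, 'grip_width': 92.02330868662969}
{'vfov': 48.99906260592174, 'cx': 326.7959071378775, 'cy': 241.74053106065693, 'pose': array([[-9.99395631e-01,  2.59502196e-02, -2.31291677e-02,
         5.66373086e+02],
       [-3.42146311e-02, -6.16753441e-01,  7.86412457e-01,
         1.09836871e+03],
       [ 6.14258220e-03,  7.86728530e-01,  6.17268571e-01,
         9.32516133e+02],
       [ 0.00000000e+00,  0.00000000e+00,  0.00000000e+00,
         1.00000000e+00]])}
{'vfov': 51.54573276471986, 'cx': 314.73791868539575, 'cy': 235.62390557198506, 'pose': array([[ 2.05900154e-02,  9.94338144e-01, -1.04248289e-01,
         4.24665791e+02],
       [-9.99668721e-01,  2.20859712e-02,  1.32158451e-02,
         2.14455387e+01],
       [ 1.54434436e-02,  1.03941640e-01,  9.94463491e-01,
         1.52852113e+03],
       [ 0.00000000e+00,  0.00000000e+00,  0.00000000e+00,
         1.00000000e+00]])}
```

View pics/top0.png

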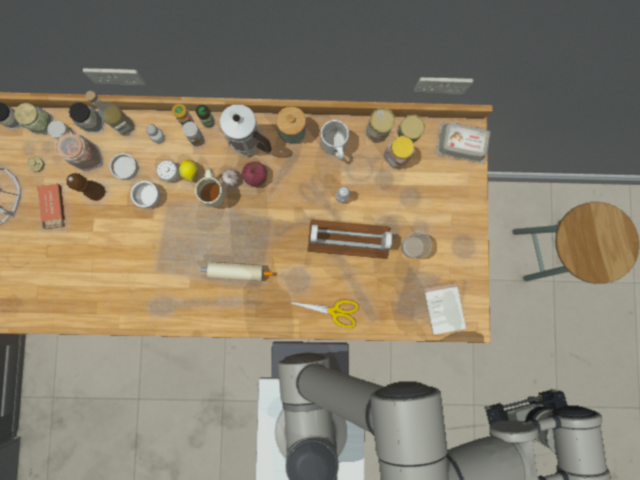

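View pics/side0.png

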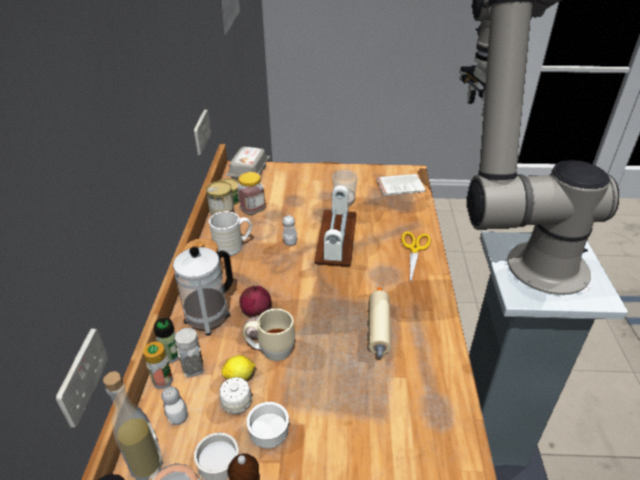

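The top view shows the roll at about (235,271), orange tip right at (272,274), grey tip left at (204,269). The holder's dark base is centred near (350,239), with cheeks at (314,235) and (387,240), the salt at (343,194), the glass at (416,245) and the mug at (210,191). The side view agrees.

```bash
cat > h.py <<'E'
import numpy as np, cv2
from plant import get_obs, vision
from scipy.spatial.transform import Rotation as R
def tool(o):
    T=np.eye(4); T[:3,:3]=R.from_euler('xyz',o['tcp_rot']).as_matrix(); T[:3,3]=o['tool_pos']; return T
def cap(n,save=None):
    o=get_obs(); c=vision.capture(n)
    P=c['pose'] if n!='wrist' else tool(o)@c['T_tool_cam']
    f=240/np.tan(np.radians(c['vfov'])/2)
    if save: cv2.imwrite('pics/'+save,c['pixels'][:,:,::-1])
    return c['pixels'],(P,f,c['cx'],c['cy'])
def ray(k,u,v):
    P,f,cx,cy=k; d=P[:3,:3]@np.array([(u-cx)/f,-(v-cy)/f,-1]); return P[:3,3],d/np.linalg.norm(d)
def onz(k,u,v,z):
    p,d=ray(k,u,v); return p+d*(z-p[2])/d[2]
def proj(k,X):
    P,f,cx,cy=k; q=P[:3,:3].T@(np.asarray(X)-P[:3,3]); return np.array([cx-f*q[0]/q[2],cy+f*q[1]/q[2]])
def tri(rs):
    A=np.zeros((3,3));b=np.zeros(3)
    for p,d in rs:
        M=np.eye(3)-np.outer(d,d);A+=M;b+=M@p
    return np.linalg.solve(A,b)
def blobs(m,amin=15):
    n,l,s,c=cv2.connectedComponentsWithStats(m.astype(np.uint8))
    return [(l==i,s[i],c[i]) for i in range(1,n) if s[i,4]>=amin]
E
python3 - <<'E'
from h import *
np.set_printoptions(precision=1,suppress=True)
im,k=cap('top'); hsv=cv2.cvtColor(im,cv2.COLOR_RGB2HSV)
for z,n,(u,v) in [(24,'roll',(235,271)),(24,'or',(274,274)),(24,'grey',(202,269)),(109,'chL',(315,234)),(109,'chR',(388,240)),(0,'salt',(343,197)),(0,'glass',(416,245)),(0,'mug',(210,190)),
   (16,'b',(310,220)),(16,'b',(391,228)),(16,'b',(391,258)),(16,'b',(307,250))]:
    print(n,onz(k,u,v,z))
H,S,V=[hsv[...,i].astype(int) for i in range(3)]
roi=np.zeros(H.shape,bool); roi[205:290,195:410]=1
for m,n in [((H<14)&(S>190)&(V>150),'orange'),((S<90)&(V>190),'cream'),((V<110),'dark')]:
    for b in blobs(m&roi,12):
        y,x=np.nonzero(b[0]); print(n,b[1],b[2],cv2.minAreaRect(np.c_[x,y].astype(np.float32)))
im,k=cap('side')
for z,n,(u,v) in [(24,'or',(380,290)),(24,'grey',(379,354)),(109,'chL',(334,232)),(109,'chR',(341,186))]: print('side',n,onz(k,u,v,z))
c=vision.capture('wrist');print(c['T_tool_cam'],c['vfov'],c['cx'],c['cy'])
E
```

```text
roll [469.9 239.5  24. ]
or [463.3 121.9  24. ]
grey [473.8 338.9  24. ]
chL [578.2   1.9 109. ]
chR [ 565.5 -208.3  109. ]
salt [708.  -84.5   0. ]
glass [ 562.7 -312.9    0. ]
mug [720.4 330.    0. ]
b [631.1  16.9  16. ]
b [ 612.  -232.4   16. ]
b [ 519.7 -232.8   16. ]
b [538.6  24.   16. ]
cream [311 226   6  14  59] [313.6 232.7] ((313.5599670410156, 232.57998657226562), (4.38406229019165, 13.152186393737793), 8.13010311126709)
cream [386 234   5  12  55] [388.  239.6] ((388.0, 239.5), (11.0, 4.0), 90.0)
cream [207 265  54  13 537] [232.4 271.4] ((233.53958129882812, 271.46588134765625), (53.29842758178711, 10.674459457397461), 4.23639440536499)
dark [318 227  11   3  31] [323.  227.9] ((323.0, 228.0), (2.0, 10.0), 90.0)
dark [309 232  56  20 441] [330.4 242. ] ((336.4936218261719, 241.67835998535156), (54.857879638671875, 18.595287322998047), 2.0454084873199463)
dark [393 235   5   6  22] [394.7 237. ] ((395.0, 237.5), (5.0, 4.0), 90.0)
dark [373 248  15  10 103] [380.9 252.4] ((380.0, 252.5), (9.0, 14.0), 90.0)
dark [262 273   5   7  20] [263.4 276.9] ((264.0, 276.0), (6.0, 4.0), 90.0)
side or [460.6 131.   24. ]
side grey [472.  335.8  24. ]
side chL [580.    7.5 109. ]
side chR [ 564.7 -216.9  109. ]
[[   0.     1.     0.3   70.2]
 [   1.    -0.    -0.    -1. ]
 [  -0.     0.3   -1.  -157.9]
 [   0.     0.     0.     1. ]] 60.41082731352479 318.1983661488787 238.58067172277111
```

```bash
python3 -m pendant '{"dp":[[0.051,-0.031,-0.003],[0.102,-0.062,-0.005],[0.154,-0.094,-0.007],[0.205,-0.125,-0.01],[0.256,-0.156,-0.012],[0.307,-0.187,-0.014],[0.358,-0.218,-0.016],[0.410,-0.250,-0.018]],"rotation":[[0,0,-0.158],[0,0,-0.315],[0,0,-0.473],[0,0,-0.63],[0,0,-0.788],[0,0,-0.945],[0,0,-1.1],[0,0,-1.26]]}'
cat >> h.py <<'E'
def goal(p,rpy):
    "remaining move in present tool axes (m, rad)"
    T=tool(get_obs()); Rt=T[:3,:3]; G=R.from_euler('xyz',rpy).as_matrix()
    return np.round(Rt.T@(np.array(p)-T[:3,3])/1000,4), np.round(R.from_matrix(Rt.T@G).as_rotvec(),4)
E
python3 -c "
from h import *
print(goal([565,-50,250],[np.pi,0,1.51]))"
```

```text
time: 1.25
tool_pos: [468.1, -158.9, 244.9]
tcp_rot: [3.141, 0.0, 1.525]
contact_force: [0.6, -1.5, 1.1]
grip_width: 91.7
finger_force: 0.0
(array([ 0.1132,  0.0918, -0.0051]), array([0.0004, 0.0005, 0.015 ]))
```

```bash
python3 -m pendant '{"dp":[[0.035,0.03,-0.002],[0.075,0.06,-0.004],[0.113,0.092,-0.005],[0.113,0.092,-0.005],[0.113,0.092,-0.005]],"rotation":[[0,0,0.005],[0,0,0.01],[0,0,0.015],[0,0,0.015],[0,0,0.015]]}'
python3 -c "
from h import *
im,k=cap('wrist','w1.png'); np.savez('w1.npz',im=im,P=k[0],k=np.array(k[1:]))"
```

```text
time: 1.88
tool_pos: [564.1, -52.4, 249.3]
tcp_rot: [-3.14, 0.0, 1.505]
contact_force: [-0.5, 0.5, 1.0]
grip_width: 91.4
finger_force: 0.0
```

View pics/w1.png

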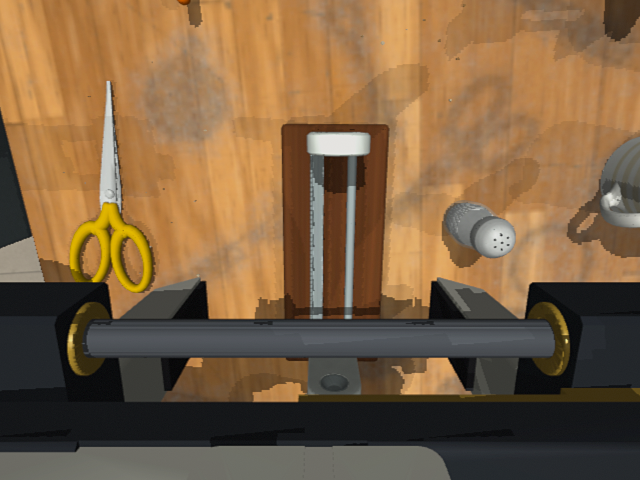

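The wrist view shows the left cheek's top at (338,143), the base's far edge corners at (283,124) and (388,126), and the right cup at (334,382) partly hidden by the gripper. I'll step right to see all of the holder.

```bash
python3 -m pendant '{"dp":[[-0.04,0,0],[-0.08,0,0],[-0.115,0,0],[-0.115,0,0],[-0.115,0,0]],"rotation":[[0,0,0],[0,0,0],[0,0,0],[0,0,0],[0,0,0]]}'
python3 -c "
from h import *
im,k=cap('wrist'); np.savez('w2.npz',im=im,P=k[0],k=np.array(k[1:]))
cv2.imwrite('pics/w2.png',cv2.resize(im[0:320,220:460],None,fx=2.4,fy=1.85,interpolation=2)[:,:,::-1] if 0 else cv2.resize(im[0:300,180:500],None,fx=2,fy=2)[:,:,::-1])"
```

```text
time: 2.55
tool_pos: [556.3, -167.4, 249.9]
tcp_rot: [-3.142, -0.0, 1.503]
contact_force: [0.2, -1.1, 0.1]
grip_width: 91.9
finger_force: 0.0
```

View pics/w2.png

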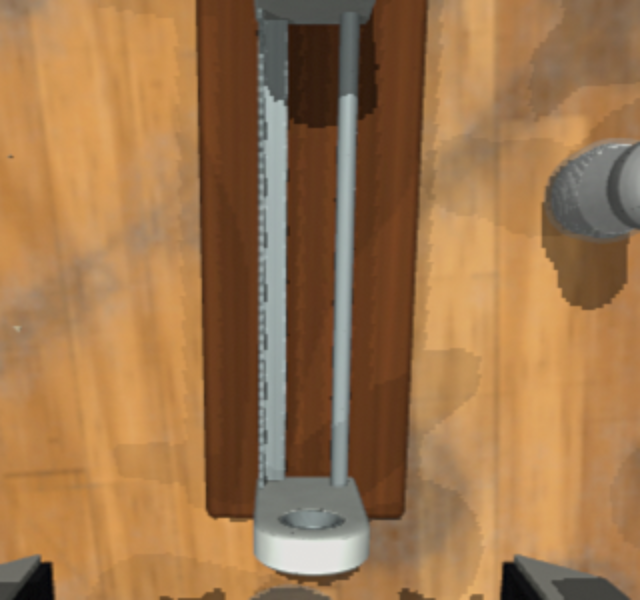

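The crop shows the right cup's mouth at (312,519), so full-frame (336,259.5). The base's right corners are at full-frame (283.5,258) and (382,260), and the edges at row 0 are at x=278.5 and 393.5.

Run:
```python
from h import *
np.set_printoptions(precision=1,suppress=True)
def ld(n):
    d=np.load(n); return d['im'],(d['P'],*d['k'])
i1,k1=ld('w1.npz'); i2,k2=ld('w2.npz')
print('cupmouthR',tri([ray(k1,334,382),ray(k2,336,259.5)]))
for k,pts in((k1,[(282,124),(388.5,125)]),(k2,[(283,258),(382.5,259.5),(278.5,0),(393.5,0)])):
    for p in pts: print('base',p,onz(k,*p,16))
# edges by colour : dark-wood mask row fits
out=[]
for n,im,k,rows in(('w1',i1,k1,range(160,300,4)),('w2',i2,k2,range(20,235,4))):
    hsv=cv2.cvtColor(im,cv2.COLOR_RGB2HSV)
    m=cv2.morphologyEx(((hsv[...,2]<125)&(hsv[...,1]>120)).astype(np.uint8),cv2.MORPH_OPEN,np.ones((3,3)))
    L,Rr=[],[]
    for r in rows:
        x=np.nonzero(m[r,265:410])[0]+265
        L.append(onz(k,x.min()-.5,r,16)); Rr.append(onz(k,x.max()+.5,r,16))
    for E in(L,Rr):
        E=np.array(E); p=np.polyfit(E[:,1],E[:,0],1); print(n,'slope',p[0],'x at y=-104',np.polyval(p,-104), 'res',np.std(E[:,0]-np.polyval(p,E[:,1])))
```

```text
cupmouthR [ 569.  -202.5   84. ]
base (282, 124) [536.1  23.4  16. ]
base (388.5, 125) [633.2  16.2  16. ]
base (283, 258) [ 518.2 -219.6   16. ]
base (382.5, 259.5) [ 617.1 -227.8   16. ]
base (278.5, 0) [534.8  10.3  16. ]
base (393.5, 0) [632.6   3.7  16. ]
w1 slope 0.07001599580272572 x at y=-104 525.9941962296408 res 0.26310351820680694
w1 slope 0.06524931817789695 x at y=-104 625.4295127626252 res 0.868203876502396
w2 slope 0.0706276147022496 x at y=-104 525.8577957957132 res 0.2918569558306479
w2 slope 0.07184740954591058 x at y=-104 625.1181819743248 res 0.32434769729727814
```

```bash
python3 -c "
from h import *
print(goal([469,175,250],[np.pi,0,1.505]))"
```

```text
(array([ 0.3352, -0.1101, -0.    ]), array([-0.    , -0.0002, -0.0006]))
```

```bash
python3 -m pendant '{"dp":[[0.057,-0.018,0],[0.114,-0.037,0],[0.17,-0.055,0],[0.226,-0.074,0],[0.28,-0.092,0],[0.335,-0.11,0],[0.335,-0.11,0],[0.335,-0.11,0]],"rotation":[[0,0,0],[0,0,0],[0,0,0],[0,0,0],[0,0,0],[0,0,0],[0,0,0],[0,0,0]]}'
python3 -c "
from h import *
im,k=cap('wrist'); np.savez('w3.npz',im=im,P=k[0],k=np.array(k[1:]))
cv2.imwrite('pics/w3.png',cv2.resize(im[0:300,180:500],None,fx=2,fy=2)[:,:,::-1])"
```

```text
time: 3.6
tool_pos: [469.0, 174.8, 249.8]
tcp_rot: [3.141, 0.0, 1.507]
contact_force: [-0.5, -0.0, 0.6]
grip_width: 91.4
finger_force: 0.0
```

View pics/w3.png

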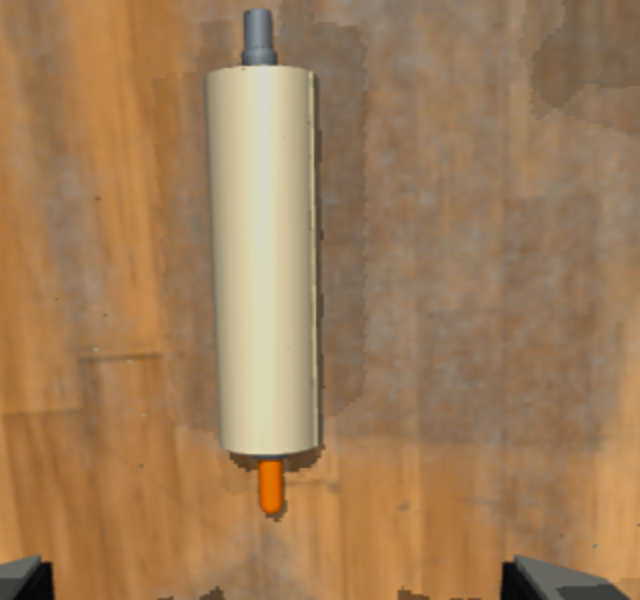

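The roll runs from the grey tip at crop (257,9) to the orange tip at (272,515), which in the full frame is (308.5,4.5) and (316,257.5).

Run:
```python
from h import *
np.set_printoptions(precision=2,suppress=True)
d=np.load('w3.npz'); k=(d['P'],*d['k'])
g=onz(k,308.5,4.5,24); o=onz(k,316,257.5,24); u=(g-o)/np.linalg.norm(g-o)
c=o+115*u; yaw=-np.arctan2(u[0],u[1]); print(g,o,np.linalg.norm(g-o),c,g-105*u,'yaw',yaw)
c=(c+g-105*u)/2
print(goal([c[0],c[1],60],[np.pi,0,np.pi/2+yaw]), goal([c[0],c[1],7],[np.pi,0,np.pi/2+yaw]))
```

```text
[472.23 344.96  24.  ] [464.12 123.24  24.  ] 221.8705522255303 [468.33 238.16  24.  ] [468.39 240.03  24.  ] yaw -0.03653891600802156
(array([ 0.06, -0.01,  0.19]), array([ 0.  ,  0.  , -0.03])) (array([ 0.06, -0.01,  0.24]), array([ 0.  ,  0.  , -0.03]))
```

```bash
python3 -m pendant '{"dp":[[0.03,-0.002,0.045],[0.064,-0.0047,0.09],[0.064,-0.0047,0.14],[0.064,-0.0047,0.19],[0.064,-0.0047,0.22],[0.064,-0.0047,0.243],[0.064,-0.0047,0.243],[0.064,-0.0047,0.243]],"rotation":[[0,0,-0.013],[0,0,-0.027],[0,0,-0.027],[0,0,-0.027],[0,0,-0.027],[0,0,-0.027],[0,0,-0.027],[0,0,-0.027]]}'
python3 -m pendant '{"dp":[[0,0,0],[0,0,0],[0,0,0],[0,0,0],[0,0,0],[0,0,0],[0,0,0],[0,0,0]],"rotation":[[0,0,0],[0,0,0],[0,0,0],[0,0,0],[0,0,0],[0,0,0],[0,0,0],[0,0,0]]}' 0.03
```

```text
time: 4.65
tool_pos: [469.8, 238.1, 7.5]
tcp_rot: [3.14, -0.0, 1.53]
contact_force: [0.5, -0.1, -0.1]
grip_width: 91.9
finger_force: 0.0
time: 5.65
tool_pos: [468.7, 238.7, 6.7]
tcp_rot: [-3.141, 0.0, 1.532]
contact_force: [-1.1, 0.1, 1.1]
grip_width: 47.7
finger_force: 30.0
```

```bash
python3 -m pendant '{"dp":[[0,0,-0.03],[0,0,-0.08],[0,0,-0.14],[0,0,-0.2],[0,0,-0.2]],"rotation":[[0,0,0],[0,0,0],[0,0,0],[0,0,0],[0,0,0]]}'
cat >> h.py <<'E'
H0=np.array([575.7,-102.2,0]); YAW=-0.0705; AX=0.4; HB=17.3
hy=np.array([-np.sin(YAW),np.cos(YAW),0])
def pose(s,z,th,L,x=0):
    "tip_sprung at holder y=s, height z, tilt th, L=tip to roll origin"
    Rm=R.from_euler('xyz',[np.pi,0,np.pi/2+YAW])*R.from_rotvec([0,th,0]); M=Rm.as_matrix()
    tip=H0+s*hy+[x*np.cos(YAW),x*np.sin(YAW),z]
    return tip+L*M[:,0]+HB*M[:,2]-AX*M[:,0], Rm.as_euler('xyz')
def go(*a,**k):
    p,r=pose(*a,**k); d,w=goal(p,r); print('goto',a,'dp',d.tolist(),'rot',w.tolist())
def tipnow():
    "tip_sprung (free), holder coords, from the tool pose"
    T=tool(get_obs()); O=T[:3,3]-HB*T[:3,2]+AX*T[:3,0]; 
    q=O-115*T[:3,0]-H0; th=np.arcsin(T[2,0]); q=R.from_euler('z',-YAW).apply(q)
    print('free tip in holder',q.round(2),'tilt',round(th,4),'F',(R.from_euler('z',-YAW).apply(get_obs()['contact_force'])).round(2))
E
python3 -c "
from h import *
go(-92,180,.3,115);go(-92,87,.3,115);tipnow()"
```

```text
time: 6.28
tool_pos: [471.3, 239.5, 211.3]
tcp_rot: [3.132, -0.004, 1.532]
contact_force: [-0.4, 0.7, -3.3]
grip_width: 47.4
finger_force: 30.0
goto (-92, 180, 0.3, 115) dp [-0.3148, 0.1183, 0.014] rot [0.0047, 0.2963, 0.0327]
goto (-92, 87, 0.3, 115) dp [-0.3151, 0.1174, 0.107] rot [0.0047, 0.2963, 0.0327]
free tip in holder [-124.79  218.84  228.22] tilt 0.0035 F [-0.47  0.64 -3.26]
```

```bash
python3 -m pendant '{"dp":[[-0.045,0.017,0.002],[-0.1,0.037,0.004],[-0.155,0.058,0.007],[-0.21,0.079,0.009],[-0.265,0.099,0.012],[-0.315,0.118,0.014],[-0.315,0.118,0.014],[-0.315,0.118,0.014]],"rotation":[[0,0.05,0.005],[0,0.1,0.01],[0,0.15,0.015],[0,0.2,0.02],[0,0.25,0.03],[0,0.296,0.033],[0,0.296,0.033],[0,0.296,0.033]]}'
python3 -c "
from h import *
tipnow();go(-92,87,.3,115)
im,k=cap('side','s1.png'); a,ka=cap('top')
np.set_printoptions(precision=1,suppress=True)
E=[]
for i,kk in((im,k),(a,ka)):
    hsv=cv2.cvtColor(i,cv2.COLOR_RGB2HSV); m=(hsv[...,0]<14)&(hsv[...,1]>190)&(hsv[...,2]>150)
    for b in blobs(m,4): print(b[1],b[2])
cv2.imwrite('pics/s1.png',cv2.resize(im[130:330,230:450],None,fx=2.7,fy=2.7)[:,:,::-1])
"
```

```text
time: 7.28
tool_pos: [573.6, -80.4, 190.9]
tcp_rot: [-3.133, -0.297, 1.496]
contact_force: [0.1, -0.1, -2.3]
grip_width: 47.4
finger_force: 30.0
free tip in holder [ -4.02 -93.01 173.95] tilt 0.2969 F [ 0.14 -0.09 -2.33]
goto (-92, 87, 0.3, 115) dp [-0.0244, 0.0044, 0.0831] rot [-0.0073, 0.0031, -0.0042]
```

View pics/s1.png

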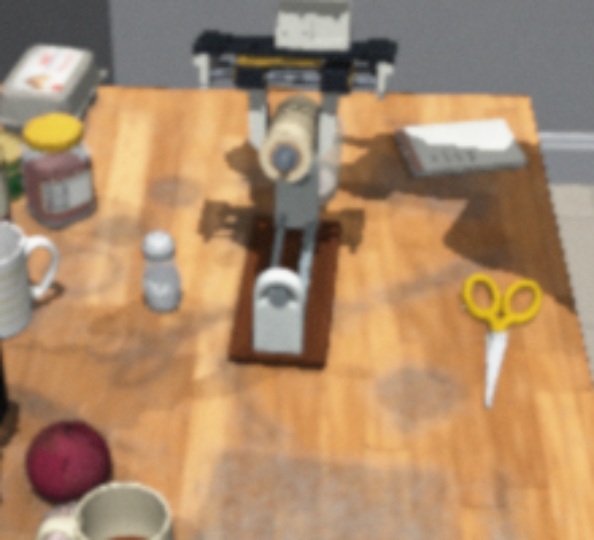

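The side view shows the roll held tilted over the holder, grey end toward this camera and raised. It is roughly on the holder's centreline. Descending.

```bash
python3 -m pendant '{"dp":[[-0.006,0.002,0.02],[-0.012,0.0044,0.04],[-0.018,0.0044,0.06],[-0.022,0.0044,0.073],[-0.022,0.0044,0.073],[-0.022,0.0044,0.073]],"rotation":[[-0.002,0.001,-0.001],[-0.005,0.003,-0.003],[-0.007,0.003,-0.004],[-0.007,0.003,-0.004],[-0.007,0.003,-0.004],[-0.007,0.003,-0.004]]}'
python3 -c "
from h import *
tipnow();go(-92,87,.3,115);go(-105,87,.3,115)
im,k=cap('wrist','w4.png'); np.savez('w4.npz',im=im,P=k[0],k=np.array(k[1:]))
print(proj(k,H0+100*hy+[0,0,85]),proj(k,H0+108*hy+[0,0,109]))
"
```

```text
time: 8.12
tool_pos: [579.0, -80.5, 117.3]
tcp_rot: [3.137, -0.298, 1.503]
contact_force: [0.6, -0.4, -2.3]
grip_width: 47.5
finger_force: 30.0
free tip in holder [  1.95 -92.79 100.13] tilt 0.2984 F [ 0.59 -0.31 -2.27]
goto (-92, 87, 0.3, 115) dp [-0.0031, -0.0018, 0.0126] rot [0.0038, 0.0016, 0.0025]
goto (-105, 87, 0.3, 115) dp [-0.0155, -0.0018, 0.0088] rot [0.0038, 0.0016, 0.0025]
[314.17957229 139.05935833] [313.9787868  106.04838269]
```

View pics/w4.png

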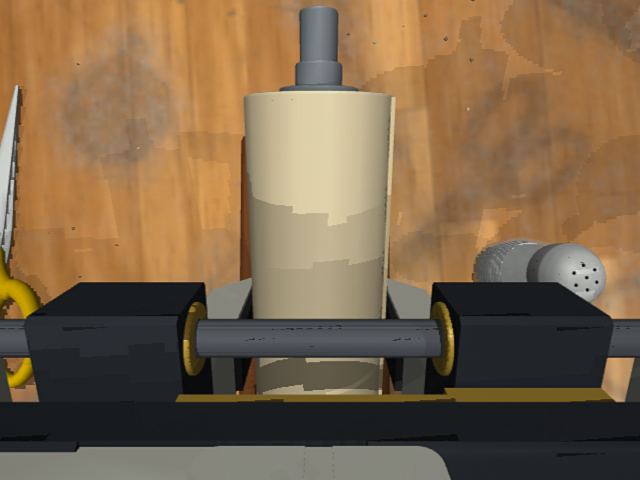

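The wrist view shows the fixed grey tip's end at (319,9) and the paper's axis near x=318, straight in the grip. I'll compare that with the prediction and go on down.

```bash
python3 -c "
from h import *
d=np.load('w4.npz');P=d['P'];k=(P,*d['k'])
T=tool(get_obs()); O=T[:3,3]-HB*T[:3,2]+AX*T[:3,0]
for a in(105,80):
  X=O+a*T[:3,0]; print(a,proj(k,X),proj(k,X-24*T[:3,2]),proj(k,X-6*T[:3,2]))
"
python3 -m pendant '{"dp":[[-0.001,-0.001,0.004],[-0.003,-0.0018,0.009],[-0.003,-0.0018,0.0125],[-0.003,-0.0018,0.0125],[-0.003,-0.0018,0.0125]],"rotation":[[0.001,0,0],[0.002,0.001,0.001],[0.0038,0.0016,0.0025],[0.0038,0.0016,0.0025],[0.0038,0.0016,0.0025]]}'
python3 -c "
from h import *
tipnow();go(-92,87,.3,115);go(-104,87,.3,115)"
```

```text
105 [318.01170193  10.99651501] [317.99378243 -15.19738417] [318.0078679    5.39210418]
80 [317.93721831  97.03852826] [317.90462227  90.57658062] [317.93018403  95.64402969]
time: 8.8
tool_pos: [576.9, -79.9, 103.6]
tcp_rot: [-3.14, -0.3, 1.499]
contact_force: [-0.0, -0.8, -1.4]
grip_width: 47.4
finger_force: 30.0
free tip in holder [ -0.49 -92.21  86.23] tilt 0.3005 F [ 0.05 -0.82 -1.38]
goto (-92, 87, 0.3, 115) dp [0.0004, 0.0004, -0.0006] rot [-0.0011, -0.0005, -0.0009]
goto (-104, 87, 0.3, 115) dp [-0.011, 0.0004, -0.0042] rot [-0.0011, -0.0005, -0.0009]
```

```bash
python3 -m pendant '{"dp":[[-0.003,0,-0.001],[-0.006,0,-0.002],[-0.009,0,-0.003],[-0.0115,0,-0.0037],[-0.0115,0,-0.0037],[-0.0115,0,-0.0037]],"rotation":[[0,0,0],[0,0,0],[0,0,0],[0,0,0],[0,0,0],[0,0,0]]}'
python3 -c "
from h import *
tipnow();go(-108,86,.3,115)"
```

```text
time: 9.55
tool_pos: [575.9, -91.8, 103.7]
tcp_rot: [-3.14, -0.301, 1.499]
contact_force: [-0.2, -0.7, -1.7]
grip_width: 47.0
finger_force: 30.0
free tip in holder [  -0.61 -104.21   86.3 ] tilt 0.3006 F [-0.17 -0.67 -1.66]
goto (-108, 86, 0.3, 115) dp [-0.0037, 0.0005, -0.0008] rot [-0.0012, -0.0006, -0.0009]
```

```bash
python3 -m pendant '{"dp":[[-0.001,0.0003,-0.0003],[-0.002,0.0005,-0.0005],[-0.003,0.0005,-0.0008],[-0.004,0.0005,-0.001],[-0.004,0.0005,-0.001]],"rotation":[[0,0,0],[0,0,0],[0,0,0],[0,0,0],[0,0,0]]}'
python3 -c "
from h import *
tipnow();go(-112,86,.3,115)"
```

```text
time: 10.18
tool_pos: [576.2, -95.8, 103.6]
tcp_rot: [-3.14, -0.301, 1.499]
contact_force: [-0.2, 1.7, -1.7]
grip_width: 47.1
finger_force: 30.0
free tip in holder [-8.0000e-02 -1.0817e+02  8.6110e+01] tilt 0.3009 F [-0.36  1.64 -1.72]
goto (-112, 86, 0.3, 115) dp [-0.0037, -0.0, -0.0009] rot [-0.0012, -0.0009, -0.0009]
```

```bash
python3 -m pendant '{"dp":[[-0.001,0,0],[-0.002,0,0],[-0.002,0,0]],"rotation":[[0,0,0],[0,0,0],[0,0,0]]}'
python3 -c "
from h import *
tipnow();go(-108,85.5,.18,113);go(-108,85.5,.18,106)"
```

```text
time: 10.55
tool_pos: [576.0, -97.6, 103.0]
tcp_rot: [-3.14, -0.301, 1.499]
contact_force: [0.1, 4.1, -0.6]
grip_width: 47.0
finger_force: 30.0
free tip in holder [-8.0000e-02 -1.0995e+02  8.5500e+01] tilt 0.301 F [-0.15  4.09 -0.62]
goto (-108, 85.5, 0.18, 113) dp [-0.003, 0.0, 0.014] rot [-0.0013, -0.121, -0.0007]
goto (-108, 85.5, 0.18, 106) dp [-0.01, 0.0, 0.0132] rot [-0.0013, -0.121, -0.0007]
```

```bash
python3 -m pendant '{"dp":[[-0.0007,0,0.0035],[-0.0015,0,0.007],[-0.0022,0,0.0105],[-0.003,0,0.014],[-0.003,0,0.014],[-0.003,0,0.014]],"rotation":[[0,-0.03,0],[0,-0.06,0],[0,-0.09,0],[-0.001,-0.121,0],[-0.001,-0.121,0],[-0.001,-0.121,0]]}'
python3 -c "
from h import *
tipnow();go(-108,85.5,.18,113);go(-108,85.5,.18,105)"
```

```text
time: 11.3
tool_pos: [576.1, -96.5, 88.7]
tcp_rot: [-3.141, -0.18, 1.5]
contact_force: [0.5, 3.3, -1.6]
grip_width: 47.2
finger_force: 30.0
free tip in holder [-1.0000e-01 -1.1015e+02  8.5230e+01] tilt 0.1797 F [ 0.26  3.31 -1.64]
goto (-108, 85.5, 0.18, 113) dp [0.0002, 0.0, 0.0001] rot [-0.0003, 0.0003, -0.0007]
goto (-108, 85.5, 0.18, 105) dp [-0.0078, 0.0, 0.0001] rot [-0.0003, 0.0003, -0.0007]
```

```bash
python3 -m pendant '{"dp":[[-0.001,0,0],[-0.0025,0,0],[-0.004,0,0],[-0.0055,0,0],[-0.007,0,0],[-0.008,0,0],[-0.008,0,0],[-0.008,0,0]],"rotation":[[0,0,0],[0,0,0],[0,0,0],[0,0,0],[0,0,0],[0,0,0],[0,0,0],[0,0,0]]}'
python3 -c "
from h import *
tipnow();go(-108,85.5,.18,105);go(-108,85.5,.18,102)"
```

```text
time: 12.3
tool_pos: [575.6, -103.8, 87.3]
tcp_rot: [-3.141, -0.181, 1.499]
contact_force: [1.5, 8.9, -0.3]
grip_width: 47.3
finger_force: 30.0
free tip in holder [  -0.14 -117.49   83.73] tilt 0.1811 F [ 0.84  9.01 -0.25]
goto (-108, 85.5, 0.18, 105) dp [-0.0004, 0.0, 0.0001] rot [-0.0003, -0.0011, -0.0011]
goto (-108, 85.5, 0.18, 102) dp [-0.0034, 0.0, 0.0001] rot [-0.0003, -0.0011, -0.0011]
```

```bash
python3 -m pendant '{"dp":[[-0.0005,0,0],[-0.001,0,0],[-0.0015,0,0],[-0.002,0,0],[-0.0025,0,0],[-0.0025,0,0]],"rotation":[[0,0,0],[0,0,0],[0,0,0],[0,0,0],[0,0,0],[0,0,0]]}'
python3 -m pendant '{"dp":[[-0.0005,0,0],[-0.0005,0,0],[-0.0005,0,0]],"rotation":[[0,0,0],[0,0,0],[0,0,0]]}'
python3 -c "
from h import *
tipnow()"
```

```text
time: 13.05
tool_pos: [575.4, -105.9, 86.9]
tcp_rot: [-3.141, -0.182, 1.499]
contact_force: [1.9, 9.7, 0.2]
grip_width: 47.4
finger_force: 30.0
time: 13.42
tool_pos: [575.3, -106.3, 86.9]
tcp_rot: [-3.141, -0.182, 1.499]
contact_force: [1.1, 9.3, 0.9]
grip_width: 47.5
finger_force: 30.0
free tip in holder [  -0.19 -119.96   83.15] tilt 0.1818 F [0.48 9.33 0.87]
```

```bash
python3 -m pendant '{"dp":[[-0.0005,0,0],[-0.0005,0,0],[-0.0005,0,0]],"rotation":[[0,0,0],[0,0,0],[0,0,0]]}'
python3 -m pendant '{"dp":[[-0.0005,0,0],[-0.0005,0,0],[-0.0005,0,0]],"rotation":[[0,0,0],[0,0,0],[0,0,0]]}'
python3 -c "
from h import *
tipnow()
for t in(.14,.1,.06,.02,0): go(-108,84.8,t,101.9)
im,k=cap('wrist','w5.png')
T=tool(get_obs()); O=T[:3,3]-HB*T[:3,2]+AX*T[:3,0]
for a in(105,80):
  X=O+a*T[:3,0]; print(a,proj(k,X-24*T[:3,2]),proj(k,X-6*T[:3,2]))
"
```

```text
time: 13.8
tool_pos: [575.3, -106.7, 86.8]
tcp_rot: [-3.141, -0.182, 1.499]
contact_force: [0.6, 9.0, -0.8]
grip_width: 47.5
finger_force: 30.0
time: 14.18
tool_pos: [575.3, -107.1, 86.7]
tcp_rot: [-3.141, -0.182, 1.499]
contact_force: [1.3, 9.7, 0.7]
grip_width: 47.5
finger_force: 30.0
free tip in holder [  -0.14 -120.79   82.96] tilt 0.182 F [0.59 9.75 0.69]
goto (-108, 84.8, 0.14, 101.9) dp [-0.001, 0.0, 0.0047] rot [-0.0005, -0.042, -0.0009]
goto (-108, 84.8, 0.1, 101.9) dp [-0.0019, 0.0, 0.0088] rot [-0.0005, -0.082, -0.0009]
goto (-108, 84.8, 0.06, 101.9) dp [-0.0031, 0.0001, 0.0127] rot [-0.0005, -0.122, -0.0009]
goto (-108, 84.8, 0.02, 101.9) dp [-0.0043, 0.0001, 0.0166] rot [-0.0005, -0.162, -0.0009]
goto (-108, 84.8, 0, 101.9) dp [-0.005, 0.0001, 0.0186] rot [-0.0005, -0.182, -0.0009]
105 [317.57757761 -15.25212474] [317.62171205   5.29752707]
80 [317.53158276  90.29976187] [317.57974356  95.38866341]
```

View pics/w5.png

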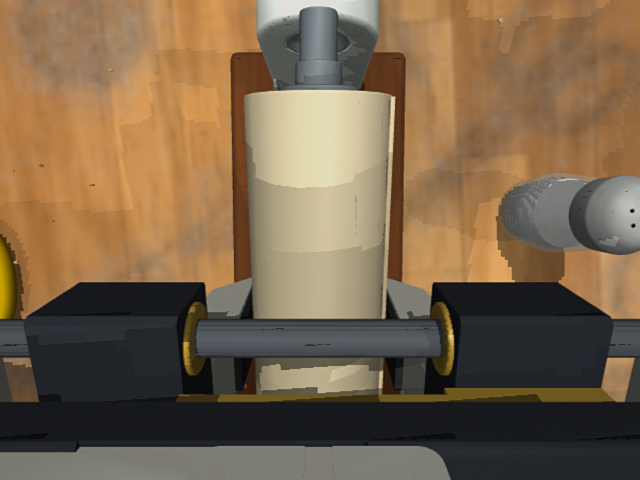

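The wrist view shows no slip in the grip (grey tip still at (319,8), paper edge still at row 92). The left cup at about (319,43) lies straight below the grey tip. Swinging down.

```bash
python3 -m pendant '{"dp":[[-0.0005,0,0.0023],[-0.001,0,0.0047],[-0.0014,0,0.0068],[-0.0019,0,0.0088],[-0.0019,0,0.0088],[-0.0019,0,0.0088]],"rotation":[[0,-0.02,0],[0,-0.042,0],[0,-0.062,0],[0,-0.082,0],[0,-0.082,0],[0,-0.082,0]]}'
python3 -c "
from h import *
tipnow()
for t in(.1,.06,.02,0): go(-108,84.8,t,101.9)"
```

```text
time: 14.98
tool_pos: [575.3, -107.3, 77.6]
tcp_rot: [-3.141, -0.1, 1.499]
contact_force: [0.8, 10.8, -0.3]
grip_width: 47.6
finger_force: 30.0
free tip in holder [  -0.15 -120.89   83.36] tilt 0.0999 F [ 0.04 10.85 -0.34]
goto (-108, 84.8, 0.1, 101.9) dp [-0.0001, 0.0001, -0.0002] rot [-0.0005, 0.0001, -0.0008]
goto (-108, 84.8, 0.06, 101.9) dp [-0.0009, 0.0001, 0.0039] rot [-0.0006, -0.0399, -0.0008]
goto (-108, 84.8, 0.02, 101.9) dp [-0.0018, 0.0001, 0.0079] rot [-0.0006, -0.0799, -0.0008]
goto (-108, 84.8, 0, 101.9) dp [-0.0024, 0.0001, 0.0099] rot [-0.0006, -0.0999, -0.0008]
```

```bash
python3 -m pendant '{"dp":[[-0.0005,0,0.002],[-0.0009,0,0.0039],[-0.0014,0,0.0059],[-0.0019,0,0.0079],[-0.0019,0,0.0079]],"rotation":[[0,-0.02,0],[0,-0.04,0],[0,-0.06,0],[0,-0.08,0],[0,-0.08,0]]}'
python3 -c "
from h import *
tipnow()
for L in (101.9,106,111): go(-108,85,0,L)"
```

```text
time: 15.6
tool_pos: [575.2, -108.3, 69.3]
tcp_rot: [-3.141, -0.02, 1.5]
contact_force: [0.7, 11.6, -1.1]
grip_width: 47.5
finger_force: 30.0
free tip in holder [  -0.17 -121.06   84.32] tilt 0.0195 F [-0.08 11.62 -1.13]
goto (-108, 85, 0, 101.9) dp [-0.0004, 0.0001, 0.0015] rot [-0.0007, -0.0195, -0.0006]
goto (-108, 85, 0, 106) dp [0.0037, 0.0001, 0.0016] rot [-0.0007, -0.0195, -0.0006]
goto (-108, 85, 0, 111) dp [0.0087, 0.0001, 0.0017] rot [-0.0007, -0.0195, -0.0006]
```

```bash
python3 -m pendant '{"dp":[[-0.0003,0,0.0008],[-0.0005,0.0001,0.0015],[0.0005,0.0001,0.0015],[0.0015,0.0001,0.0015],[0.0025,0.0001,0.0016],[0.0037,0.0001,0.0016],[0.0037,0.0001,0.0016]],"rotation":[[0,-0.01,0],[-0.0007,-0.0195,0],[-0.0007,-0.0195,0],[-0.0007,-0.0195,0],[-0.0007,-0.0195,0],[-0.0007,-0.0195,0],[-0.0007,-0.0195,0]]}'
python3 -c "
from h import *
tipnow()
for L in (106,111): go(-108,85,0,L)
im,k=cap('wrist','w6.png'); cv2.imwrite('pics/w6.png',cv2.resize(im[0:200,220:420],(600,600))[:,:,::-1])"
```

```text
time: 16.48
tool_pos: [575.5, -105.3, 67.8]
tcp_rot: [3.142, 0.0, 1.499]
contact_force: [0.5, 8.3, -1.5]
grip_width: 47.4
finger_force: 30.0
free tip in holder [  -0.14 -117.67   85.09] tilt -0.0003 F [-0.13  8.26 -1.51]
goto (-108, 85, 0, 106) dp [0.0007, 0.0, 0.0001] rot [0.0, 0.0003, -0.0012]
goto (-108, 85, 0, 111) dp [0.0057, 0.0, 0.0001] rot [0.0, 0.0003, -0.0012]
```

View pics/w6.png

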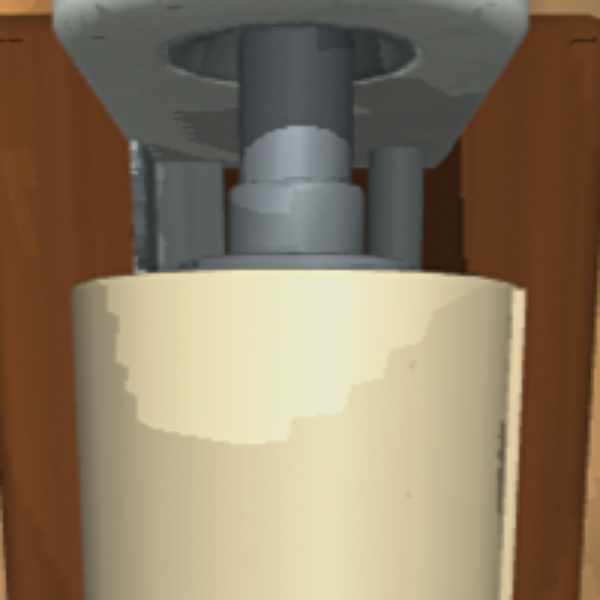

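The crop shows the grey tip entering the left cup's mouth, with the tip at (297,60) near the cup's centre at (292,50). Easing out.

```bash
python3 -m pendant '{"dp":[[0.001,0,0],[0.002,0,0],[0.003,0,0],[0.004,0,0],[0.005,0,0],[0.005,0,0]],"rotation":[[0,0,-0.0002],[0,0,-0.0005],[0,0,-0.001],[0,0,-0.001],[0,0,-0.001],[0,0,-0.001]]}'
python3 -c "
from h import *
tipnow()"
```

```text
time: 17.27
tool_pos: [575.8, -100.9, 67.8]
tcp_rot: [3.142, 0.001, 1.5]
contact_force: [0.6, 6.2, -1.6]
grip_width: 47.1
finger_force: 30.0
free tip in holder [-6.0000e-02 -1.1331e+02  8.5190e+01] tilt -0.0012 F [ 0.16  6.25 -1.56]
```

```bash
python3 -m pendant '{"dp":[[0.0005,0,0],[0.001,0,0],[0.001,0,0]],"rotation":[[0,0,0],[0,0,0],[0,0,0]]}'
python3 -m pendant '{"dp":[[0.0005,0,0],[0.001,0,0],[0.001,0,0]],"rotation":[[0,0,0],[0,0,0],[0,0,0]]}'
python3 -c "
from h import *
tipnow()"
```

```text
time: 17.65
tool_pos: [575.9, -100.2, 67.8]
tcp_rot: [3.142, 0.001, 1.5]
contact_force: [-0.0, 5.7, -2.3]
grip_width: 47.2
finger_force: 30.0
time: 18.02
tool_pos: [575.9, -99.8, 67.8]
tcp_rot: [3.141, 0.003, 1.5]
contact_force: [-0.0, 1.5, -2.9]
grip_width: 47.6
finger_force: 30.0
free tip in holder [ 1.0000e-02 -1.1212e+02  8.5410e+01] tilt -0.0027 F [-0.12  1.52 -2.89]
```

```bash
python3 -m pendant '{"dp":[[0.0003,0,0.0004],[0.0003,0,0.0008],[0.0003,0,0.0008]],"rotation":[[0,0.001,0],[0,0.003,0],[0,0.003,0]]}'
python3 -c "
from h import *
tipnow()"
```

```text
time: 18.4
tool_pos: [576.0, -99.6, 67.5]
tcp_rot: [3.141, 0.0, 1.501]
contact_force: [-3.2, -4.2, 3.1]
grip_width: 47.1
finger_force: 30.0
free tip in holder [   0.16 -112.02   84.82] tilt -0.0001 F [-2.9  -4.42  3.06]
```

```bash
python3 -m pendant '{"dp":[[-0.0002,0,-0.0003],[-0.0002,0,-0.0003]],"rotation":[[0,0,0],[0,0,0]]}'
python3 -m pendant '{"dp":[[0,0,0],[0,0,0],[0,0,0],[0,0,0],[0,0,0],[0,0,0]],"rotation":[[0,0,0],[0,0,0],[0,0,0],[0,0,0],[0,0,0],[0,0,0]]}' 0.0918
python3 -m pendant '{"dp":[[0,0,-0.02],[0,0,-0.06],[0,0,-0.12],[0,0,-0.17],[0,0,-0.17]],"rotation":[[0,0,0],[0,0,0],[0,0,0],[0,0,0],[0,0,0]]}'
python3 -m pendant '{"dp":[[-0.03,0,0],[-0.065,0,0],[-0.065,0,0],[-0.065,0,0],[-0.065,0,0]],"rotation":[[0,0,0],[0,0,0],[0,0,0],[0,0,0],[0,0,0]]}'
python3 -c "
from h import *
im,k=cap('wrist','w7.png'); cv2.imwrite('pics/w7.png',cv2.resize(im[0:300,180:500],None,fx=2,fy=2)[:,:,::-1])
for s in(-100,100,108,-80,80):print(s,((proj(k,H0+s*hy+[0,0,85])-[180,0])*2).round(), ((proj(k,H0+s*hy+[0,0,109])-[180,0])*2).round())"
```

```text
time: 18.65
tool_pos: [576.0, -99.6, 67.5]
tcp_rot: [3.141, -0.0, 1.501]
contact_force: [-2.4, -4.6, 1.6]
grip_width: 47.6
finger_force: 30.0
time: 19.4
tool_pos: [576.0, -99.0, 67.4]
tcp_rot: [3.141, -0.001, 1.501]
contact_force: [-0.4, -0.2, 0.1]
grip_width: 91.6
finger_force: 0.0
time: 20.02
tool_pos: [577.9, -99.8, 242.2]
tcp_rot: [3.132, 0.001, 1.501]
contact_force: [0.2, 0.3, 0.2]
grip_width: 91.6
finger_force: 0.0
time: 20.65
tool_pos: [571.3, -163.0, 237.0]
tcp_rot: [-3.141, -0.001, 1.501]
contact_force: [-0.2, 0.3, -0.3]
grip_width: 91.5
finger_force: 0.0
-100 [275. 542.] [275. 563.]
100 [276. -23.] [276. -49.]
108 [276. -50.] [276. -78.]
-80 [275. 493.] [275. 512.]
80 [276.  43.] [276.  24.]
```

View pics/w7.png

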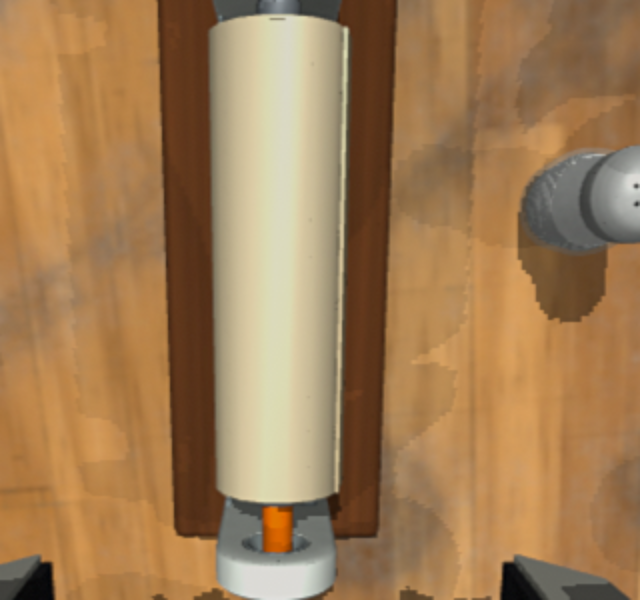

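The roll hangs level between the cheeks. Its orange tip sits in the right cup at crop (278,545), and the paper is centred on the holder at x≈277. The gripper is clear.

```bash
python3 -c "
from plant import workorder
print(workorder.close_job())"
```

```text
the job is handed in; nothing more can be done
None
```

The roll is seated in the holder, sprung end in the right cup and fixed end in the left; the gripper has let go and is clear, and the job is handed in at about 21 s (no verdict was shown).

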